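Tap the turned knob to the middle of the inspection pedestal

ROBOT

A 6-joint arm with a two-finger parallel gripper is mounted at the origin on a cart in front of the work surface, level with it; the furniture and walls round the work are solid. World frame = base frame: x ahead of the robot, y to its left, z up, the work surface at z = 0. Lengths are in m, angles in rad, forces in N, time in s.
With the tool pointing down it reaches from about 0.35 to 0.925 m from the base axis. Payload 6.4 kg.
Tool frame: the origin (TCP) lies at the very end of the fingers, on their centre line; the grasp point (between the pads) lies 19 mm behind it; z points along the fingers, y is the line along which they close (so a half turn about z gives the same grasp; the last joint's range is limited). The gripper opens to 94 mm and grips with 3 to 60 N. Pads are 16 mm wide; open, the fingers measure 119 mm over their backs; the gripper's body (75 mm by 177 mm) begins 78 mm behind the grasp point.
Start: joints at [-1.365, 0.245, 1.558, -0, 1.339, -0.174], TCP at [0.241, -0.604, 0.205] pointing down, gripper open.
Joint ranges: [-3.13, 3.13], [-1.02, 2.26], [0.13, 2.54], [-0.95, 4.09], [0.21, 2.88], [-2.74, 2.74]. Speed limits (rad/s): [2.57, 2.57, 3.14, 3.14, 3.14, 3.14].

INTERFACE

Orientations are given as a rotation vector (axis times angle).
In Python, from rig import arm gives the robot as it stands.
- The arm moves only by the tool apply_moves, never from a script. Its arguments are lists of equal length, an entry for each row: "delta_pos": the shift along the tool's x, y, z in m, a list of three; "rot": the turn, a rotation vector about the tool's x, y, z in rad, a list of three; "claw": the finger opening in m, from 0 to 0.094. In form: {"delta_pos": [[tx, ty, tz], ...], "rot": [[wx, wy, wz], ...], "claw": [claw, ...]}. A call has exactly 5 rows; each row shifts and turns the commanded pose from where the row before left it, along the tool's axes as they then stand; what a row does not reach is not made up. A row lasts 1/12 s, in which the tool goes at most 41.7 mm and 7.16 degrees, less where a joint would pass 70% of its speed; a pose out of reach is approached as far as the arm can. A call is refused whole if a number of a shift passes 0.0417 or a number of a turn 0.125, either way. A call with a gripper value outside its range is refused whole. The fingers move at their own pace and stop on an object; the grip force is fixed at half the most. Time passes only in rows, so rows that do not move let the fingers close, or fill a call up. It gives the time, the measured TCP pose, the force, the opening and the grip force at its end, in the units of the state.
- arm.state(): the state, without advancing time (a new reading comes with each control period).
- arm.get_image(name): name is "side" or "top"; returns the picture (400x640x3 uint8, blue, green, red); there is no depth.
- arm.camera_model(name): a dict with "fx", "fy", "cx", "cy" (pixels), "k1" (the pictures are not rectified: a ray, as slopes to the right and down, at radius r is drawn at 1 + k1 r^2 times it, then the intrinsics apply), "origin" and "rotation" of the camera in the world. Camera axes: x right, y up, looking along -z (the intrinsics and any distortion apply to the point x, -y, -z); pixel columns grow to the right and rows downward; lengths in m; the calibration is good to about 2 mm. A picture is of the moment at which its call begins. camera_model takes no time and is no camera call.
- arm.hand_in(): hands the job in; it is judged then, once.
Trained networks look in the newest picture that a camera, given by its name, has taken for a name from the list of things; names that differ only in an ending like _2 or _b are one class to them, and where a whole thing is asked for, a point or a joint stands for the part that bears it (a point fixed in the world has none). Each returns a list of dicts, best first, with "score" (0 to 1); they miss things now and then, are a little off and sometimes report something else, mostly with a low value. They report only what shows in the picture. A call takes as long as a camera call.
- arm.cut_out(camera, name): "pixels" (400x640 bool, what is visible of it) and "pixel" ([column, row] in pixels, amid what is visible of it).
- arm.place_of(camera, name): "pixel" ([column, row] in pixels: a listed point, or the origin of a listed thing).
The state is a dict: "t": time; "joint_positions": joint angles; "joint_vel": joint speeds; "joint_efforts": joint torques, N m; "position": TCP position; "ee_rot": TCP orientation; "ft_force": force on the tool from outside, world axes, zero at the start; "torque": the same for the moment, N m; "gripper_width": finger opening in m; "grip_force": force on a finger pad.
Only numpy, scipy, OpenCV 4.12 (cv2) and the standard library are available. Lean on these libraries where they do the work, as an engineer would, in place of code of your own. Each camera call takes 0.05 s, during which the arm holds its last target. There are 200 camera calls.

TASK

Behind the lathe bed, a freshly turned brass lever knob stands off-centre, partly over the edge, on the small round table of the inspection pedestal. Nudge it gently with the fingertips, low down at its foot, until it stands upright in the middle of the table with an even rim showing all round, then draw the hand clear. Do not grip, lift or topple the knob, and leave the things on the bench alone.

Things in the scene. Friction and masses are not known exactly. Their poses are not given: they have to be found in the camera images.
- knob: the turned brass lever knob, shaped like a chess pawn: flat cylindrical foot 28 mm in diameter and 15 mm tall, a neck about 11 mm thick, a ball 24 mm in diameter on top; 59 mm tall in all, about 0.12 kg. It stands loose on the pedestal's table and slides when pushed at the foot; pushed at the ball it rocks on its foot instead and can topple. Origin: centre of its underside; z points up along its axis.
- knob_ball (a point): centre of the ball on top of the knob, 47 mm above the knob's underside, on its axis
- table_centre (a point): centre of the upper face of the inspection pedestal's small round table, on which the knob stands. The table is flat, without a lip, 50 mm in diameter and 12 mm thick, with a fine circle scribed 5 mm inside its edge. z points up.
- pedestal: the fixed pedestal under that table: foot 48 mm in diameter, stem 24 mm, 150 mm tall to the table's face. Origin: centre of its underside; yaw means nothing. The tray's rim, lathe bed and carriage lie lower than the table; chuck guard, tool post and tailstock rise 30 to 50 mm above table height on the robot's side of it, 75 mm or more from its axis.
- oil_bottle: small white plastic oil bottle with a spout, 41 dia x 118 tall, standing on the bench behind the tray; leave it alone. Origin: centre of its underside
- grease_tin: round low tin with a lid, 57 dia x 24 tall, on the bench behind the tray; leave it alone. Origin: centre of its underside
- chuck_key: steel T-shaped chuck key, 67 x 56 x 20, lying on the bench behind the tray; leave it alone. Origin: centre of its underside
- loupe: black eye loupe, 41 dia x 40 tall, standing on its wide end on the bench behind the tray; leave it alone. Origin: centre of its underside

How it is judged:
At the end, for the whole second after the job is handed in: The knob stands upright (within 0.1 rad) and at rest on the pedestal's table, its axis within 5 mm of the table's centre (horizontal distance between knob and table_centre below 0.005 m and angle between knob's own z axis and vertical below 0.1 rad and z of knob in the frame of table_centre between -0.004 and 0.004 m and linear speed of knob below 0.01 m/s); the robot touches nothing.
It fails at once if the knob is tipped by more than 0.35 rad or falls off the table (angle between knob's own z axis and vertical above 0.35 rad or z of knob in the frame of table_centre below -0.01 m).
It fails at once if the knob is lifted off the table (more than 8 mm) (z of knob in the frame of table_centre above 0.008 m).
It fails at once if the knob is gripped between the fingers or pressed on from above (horizontal distance between the grasp point and knob_ball below 0.013 m and contact force between the fingers and knob above 0.2 N).
It fails at once if the fingers press on the knob with more than 12 N (contact force between the fingers and knob above 12 N).
It fails at once if a thing on the bench (oil bottle, tin, chuck key, loupe) is moved by more than 20 mm (distance of any of oil_bottle, grease_tin, chuck_key, loupe from where it was at the start of the episode above 0.02 m).
It also fails if it takes over 38 s, if anything falls off the work surface, if the arm or the gripper's body presses on something with over 40 N, if the wrist force passes 120 N, or if a joint passes its speed limit or range.

## Working session

There is one attempt and no reset: what is moved stays moved. The work goes in short steps, Python scripts to look and compute and a tool call to move; the robot and the scene stay as the last step left them, time stands still between calls to the robot, and variables do not carry over. Pictures are saved under pics/ and viewed, at most 10 in all, crops included, and the job is handed in when it is done.

Besides the shell and the picture viewer there is one more tool, called after "Call:" in YAML: its name, and indented under it one key for each argument. apply_moves: Moves the arm, as the interface text tells. Its arguments: {"type":"object","properties":{"delta_pos":{"type":"array"},"rot":{"type":"array"},"claw":{"type":"array"}},"required":["delta_pos","rot","claw"]}

```bash
mkdir -p pics; ls; cat > h.py <<'E'
import numpy as np, cv2
from rig import arm
from scipy.spatial.transform import Rotation as R
def ray(cam,px):
    m=arm.camera_model(cam); d=np.array([(px[0]-m['cx'])/m['fx'],(px[1]-m['cy'])/m['fy']]); u=d.copy()
    for _ in range(20): u=d/(1+m['k1']*(u@u))
    v=np.array(m['rotation'])@np.array([u[0],-u[1],-1.]); return np.array(m['origin']),v/np.linalg.norm(v)
def atz(cam,px,z):
    o,v=ray(cam,px); return o+v*(z-o[2])/v[2]
def proj(cam,p):
    m=arm.camera_model(cam); c=np.array(m['rotation']).T@(np.array(p)-m['origin']); u=np.array([c[0],-c[1]])/-c[2]
    u=u*(1+m['k1']*(u@u)); return [m['fx']*u[0]+m['cx'],m['fy']*u[1]+m['cy']]
def tri(pa,pb):
    a,u=ray('side',pa); b,v=ray('top',pb)
    s=np.linalg.lstsq(np.c_[u,-v],b-a,rcond=None)[0]; p,q=a+u*s[0],b+v*s[1]
    return (p+q)/2,np.linalg.norm(p-q)
E
python3 - <<'E'
from h import *
np.set_printoptions(precision=4,suppress=True)
for c in('side','top'):
    cv2.imwrite(f'pics/{c}0.png',arm.get_image(c)); m=arm.camera_model(c); print(c,m)
P={}
for n in('knob','knob_ball','table_centre','pedestal'):
    for c in('side','top'):
        r=arm.place_of(c,n); P[c,n]=r; print(n,c,[(np.round(x['pixel'],1),round(x['score'],2)) for x in r[:3]])
    if P['side',n] and P['top',n]: print(tri(P['side',n][0]['pixel'],P['top',n][0]['pixel']))
print(arm.state())
E
```

```text
pics
side {'fx': 520.4734447492955, 'fy': 520.4734447492955, 'cx': 319.8802643534814, 'cy': 208.76768891904533, 'k1': -0.025147926849686284, 'origin': array([ 0.552 , -0.8623,  0.7095]), 'rotation': array([ 1.0208, -0.0504, -0.0573])}
top {'fx': 378.81249351531545, 'fy': 378.81249351531545, 'cx': 313.856722972333, 'cy': 207.0519110397868, 'k1': 0.01976716581761246, 'origin': array([0.5403, 0.0381, 0.9815]), 'rotation': array([ 0.1036, -0.0748, -1.5539])}
knob side [(array([286.3, 225.3]), 0.77)]
knob top [(array([346.1, 239.3]), 0.55)]Traceback (most recent call last):
  File "<stdin>", line 9, in <module>
  File "h.py", line 15, in tri
    s=np.linalg.lstsq(np.c_[u,-v],b-a,rcond=None)[0]; p,q=a+u*s[0],b+v*s[1]
      ~~~~~~~~~~~~~~~^^^^^^^^^^^^^^^^^^^^^^^^^^^^
    raise LinAlgError('Incompatible dimensions')
numpy.linalg.LinAlgError: Incompatible dimensions
```

Rotation is a rotation vector.

```bash
sed -i "s/np.array(m\['rotation'\])/R.from_rotvec(m['rotation']).as_matrix()/" h.py
python3 - <<'E'
from h import *
np.set_printoptions(precision=4,suppress=True)
P={}
for n in('knob','knob_ball','table_centre','pedestal','oil_bottle','loupe'):
    for c in('side','top'):
        r=arm.place_of(c,n); P[c,n]=r; print(n,c,[(np.round(x['pixel'],1),round(x['score'],2)) for x in r[:3]])
    if P['side',n] and P['top',n]: print(tri(P['side',n][0]['pixel'],P['top',n][0]['pixel']))
print(arm.state())
E
```

```text
knob side [(array([286.3, 225.3]), 0.77)]
knob top [(array([346.1, 239.3]), 0.55)]
(array([ 0.5604, -0.0171,  0.1553]), np.float64(0.009503781055440587))
knob_ball side [(array([288.2, 199.6]), 0.82)]
knob_ball top [(array([348.6, 238.3]), 0.64)]
(array([ 0.5629, -0.0182,  0.2135]), np.float64(0.005225791169727339))
table_centre side [(array([294.7, 224.1]), 0.81)]
table_centre top [(array([349.1, 232.8]), 0.8)]
(array([ 0.5754, -0.023 ,  0.1615]), np.float64(0.007254603217892657))
pedestal side []
pedestal top [(array([346.9, 237.7]), 0.72)]
oil_bottle side [(array([306. , 233.7]), 0.71)]
oil_bottle top [(array([267.1, 226.8]), 0.55)]
(array([0.6012, 0.1775, 0.0017]), np.float64(0.004614726042978404))
loupe side [(array([373. , 297.9]), 0.95)]
loupe top [(array([359.4, 178.6]), 0.68)]
(array([ 0.729 , -0.0611,  0.001 ]), np.float64(1.219621577829678e-05))
{'t': 0.8, 'joint_positions': array([-1.3651,  0.2451,  1.5578, -0.    ,  1.3387, -0.1741]), 'joint_vel': array([-0.0009,  0.001 , -0.0013, -0.0001, -0.0017, -0.0021]), 'joint_efforts': array([  0.0015, -41.58  , -31.486 ,   0.0686,   0.0288,   0.    ]), 'position': array([ 0.241 , -0.6037,  0.2055]), 'ee_rot': array([ 3.0851,  0.593 , -0.    ]), 'ft_force': array([0.4616, 0.7012, 0.2054]), 'torque': array([0.0223, 0.0352, 0.0145]), 'grip_force': 0.0, 'gripper_width': 0.0940745981873908}
```

View pics/side0.png

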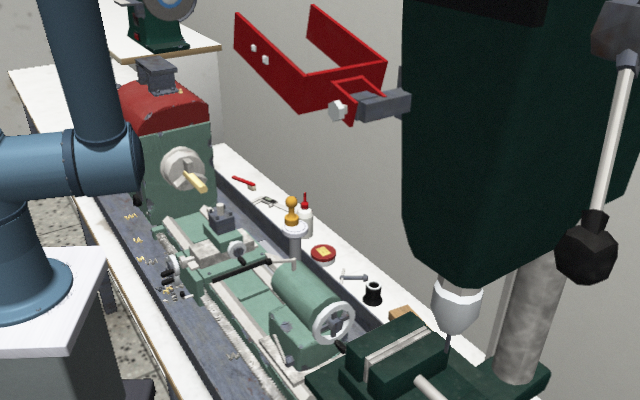

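View pics/top0.png

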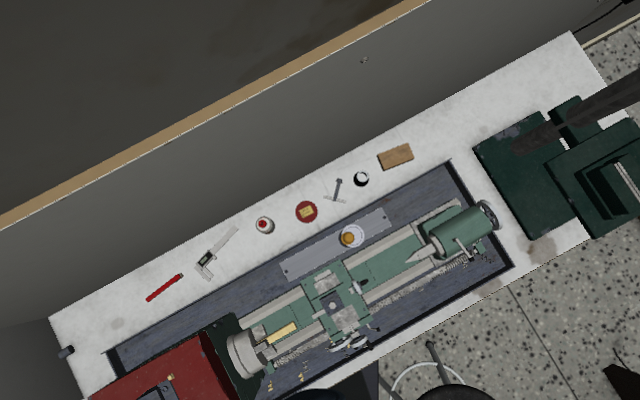

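```bash
python3 - <<'E'
from h import *
np.set_printoptions(precision=4,suppress=True)
s=cv2.imread('pics/side0.png')[185:245,262:322]; t=cv2.imread('pics/top0.png')[210:260,325:375]
a=cv2.resize(s,(400,400),interpolation=cv2.INTER_CUBIC);b=cv2.resize(t,(400,400),interpolation=cv2.INTER_CUBIC)
cv2.imwrite('pics/z0.png',np.hstack([a,b]))
for c in('side','top'):
  for n in('knob','pedestal'):
    r=arm.cut_out(c,n)
    for x in r[:1]:
        ys,xs=np.nonzero(x['pixels']); print(c,n,x['score'],x['pixel'],xs.min(),xs.max(),ys.min(),ys.max(),len(xs))
# what centre would be for table
for c,p in(('side',(294.7,226)),('top',(352.3,236.5))): print(atz(c,p,.15))
E
```

```text
side knob 0.81 [288.3, 214.2] 284 297 196 226 323
side pedestal 0.93 [294.1, 233.8] 282 307 220 260 605
top pedestal 0.7 [357.4, 235.8] 339 362 225 247 279
[ 0.572  -0.0125  0.15  ]
[ 0.5716 -0.0309  0.15  ]
```

View pics/z0.png

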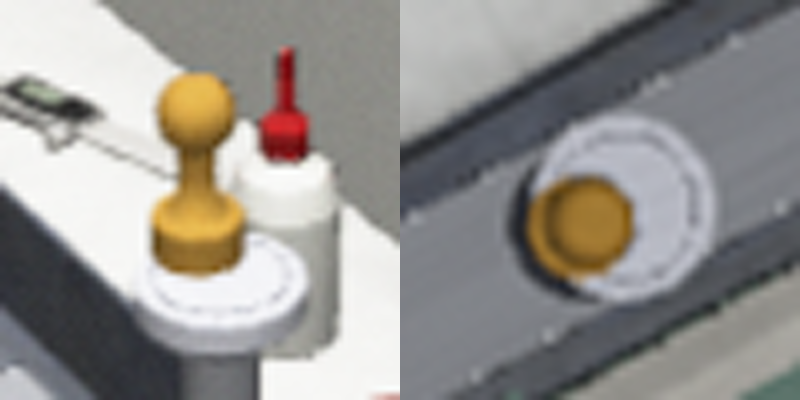

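```bash
python3 - <<'E'
from h import *
np.set_printoptions(precision=4,suppress=True)
T=atz('top',(352.4,235.4),.15); K=atz('top',(347.1,238.1),.163)
print(T,K,(K-T)[:2],atz('top',(347.4,237.4),.197))
print(arm.camera_model('top')['origin'],proj('side',T),proj('side',K))
th=np.linspace(0,2*np.pi,73)
for c,P,r,z in(('side',T,.025,.15),('side',K,.014,.15),('side',K,.014,.165),('top',T,.025,.15),('top',K,.014,.165)):
    q=np.array([proj(c,[P[0]+r*np.cos(a),P[1]+r*np.sin(a),z]) for a in th]); 
    o,s=((262,185),400/60) if c=='side' else ((325,210),8)
    q=(q-o+.5)*s; print(c,r,z,q.min(0),q.max(0))
E
```

```text
[ 0.574  -0.0311  0.15  ] [ 0.5675 -0.0186  0.163 ] [-0.0065  0.0124] [ 0.5679 -0.0169  0.197 ]
[0.5403 0.0381 0.9815] [np.float64(296.04720832661013), np.float64(231.27616879121567)] [np.float64(292.4070225185311), np.float64(222.17134864327588)]
side 0.025 0.15 [143.4285 264.431 ] [316.9938 361.3122]
side 0.014 0.15 [158.444  262.3569] [254.6669 315.5021]
side 0.014 0.165 [157.429  219.3784] [254.406  271.9105]
top 0.025 0.15 [131.6039 115.8555] [314.936  299.1965]
top 0.014 0.165 [129.0578 176.3168] [233.6251 281.0149]
```

```bash
python3 - <<'E'
from h import *
np.set_printoptions(precision=4,suppress=True)
print(tri((294.9,226.5),(352.4,235.4)))
print(tri((291.2,201.3),(347.4,237.4)))
r=arm.place_of('side','grease_tin'),arm.place_of('top','grease_tin'); print(tri(r[0][0]['pixel'],r[1][0]['pixel']))
for zt in (.155,.16,.165):
  T=atz('top',(352.4,235.4),zt)
  for c,P,r,z in(('side',T,.025,zt),):
    q=np.array([proj(c,[P[0]+r*np.cos(a),P[1]+r*np.sin(a),z]) for a in np.linspace(0,6.28,73)]); 
    q=(q-(262,185)+.5)*400/60; print(zt,T,q.min(0),q.max(0))
E
```

```text
(array([ 0.5728, -0.0302,  0.1605]), np.float64(0.0016469313250184476))
(array([ 0.5667, -0.0161,  0.2083]), np.float64(0.0015697860907937665))
(array([0.6373, 0.0798, 0.0049]), np.float64(0.006141315388313282))
0.155 [ 0.5738 -0.0306  0.155 ] [142.3228 249.4232] [316.2775 345.8706]
0.16 [ 0.5736 -0.0302  0.16  ] [141.2137 234.3468] [315.5676 330.3614]
0.165 [ 0.5734 -0.0298  0.165 ] [140.0998 219.2028] [314.8545 314.7792]
```

```bash
cat >> h.py <<'E'
def plan(wps,step=.035,yawd=None,dq=.12):
    """rows (tool-frame) from current pose through world waypoints, tool down, tool-x yaw -> yawd (rad)"""
    s=arm.state(); p=np.array(s['position']); Q=R.from_rotvec(s['ee_rot']); x=Q.as_matrix()[:,0]; y=np.arctan2(x[1],x[0])
    out=[]
    for w in wps:
        w=np.array(w); n=max(1,int(np.ceil(np.linalg.norm(w-p)/step))); 
        for d in [(w-p)/n]*n:
            r=0 if yawd is None else float(np.clip(-(yawd-y),-dq,dq))
            out.append((np.round(Q.inv().apply(d),4).tolist(),[0,0,round(r,3)])); Q=Q*R.from_rotvec([0,0,r]); y-=r
        p=w
    for i in range(0,len(out),5): print([o[0] for o in out[i:i+5]],[o[1] for o in out[i:i+5]])
    print(len(out),'yaw end',y)
E
python3 - <<'E'
from h import *
np.set_printoptions(precision=4,suppress=True)
T=atz('top',(352.4,235.4),.16);K=atz('top',(347.1,238.1),.174);B=atz('top',(347.4,237.4),.208);print(T,K,B)
print('toolpost',tri((222,212),(331,302)))
Kc=np.array([.567,-.0175]);Tc=np.array([.5735,-.0302]);d=(Tc-Kc)/np.linalg.norm(Tc-Kc);y=np.arctan2(-d[1],-d[0]);print(d,y,np.linalg.norm(Tc-Kc))
pre=Kc-.047*d
print(pre);plan([(.24,-.45,.29),(.34,-.2,.30),(*pre,.28)],yawd=y)
E
```

```text
[ 0.5736 -0.0302  0.16  ] [ 0.5672 -0.0179  0.174 ] [ 0.5675 -0.0161  0.208 ]
toolpost (array([0.432 , 0.0146, 0.1693]), np.float64(0.002827483307937746))
[ 0.4556 -0.8902] 2.0438480472758505 0.014266744548074054
[0.5456 0.0243]
[[0.0093, -0.0239, -0.0141], [0.0121, -0.0226, -0.0141], [0.0147, -0.0209, -0.0141], [0.0171, -0.019, -0.0141], [0.0193, -0.0168, -0.0141]] [[0, 0, -0.12], [0, 0, -0.12], [0, 0, -0.12], [0, 0, -0.12], [0, 0, -0.12]]
[[0.0212, -0.0144, -0.0141], [0.0335, -0.003, -0.0013], [0.0336, 0.001, -0.0013], [0.0333, 0.005, -0.0013], [0.0324, 0.009, -0.0013]] [[0, 0, -0.12], [0, 0, -0.12], [0, 0, -0.12], [0, 0, -0.12], [0, 0, -0.12]]
[[0.0311, 0.0128, -0.0013], [0.0294, 0.0164, -0.0013], [0.0272, 0.0198, -0.0013], [0.0246, 0.0229, -0.0013], [0.0118, 0.0317, 0.0022]] [[0, 0, -0.12], [0, 0, -0.12], [0, 0, -0.12], [0, 0, -0.104], [0, 0, -0.0]]
[[0.0118, 0.0317, 0.0022], [0.0118, 0.0317, 0.0022], [0.0118, 0.0317, 0.0022], [0.0118, 0.0317, 0.0022], [0.0118, 0.0317, 0.0022]] [[0, 0, -0.0], [0, 0, -0.0], [0, 0, -0.0], [0, 0, -0.0], [0, 0, -0.0]]
[[0.0118, 0.0317, 0.0022], [0.0118, 0.0317, 0.0022], [0.0118, 0.0317, 0.0022]] [[0, 0, -0.0], [0, 0, -0.0], [0, 0, -0.0]]
23 yaw end 2.0438480472758505
```

Call:
apply_moves:
  delta_pos:
    - [0.009,-0.024,-0.014]
    - [0.012,-0.0225,-0.014]
    - [0.0145,-0.021,-0.014]
    - [0.017,-0.019,-0.014]
    - [0.019,-0.017,-0.014]
  rot:
    - [0,0,-0.12]
    - [0,0,-0.12]
    - [0,0,-0.12]
    - [0,0,-0.12]
    - [0,0,-0.12]
  claw: [0.014,0.014,0.014,0.014,0.014]

```text
t: 1.52
position: [0.239, -0.4748, 0.276]
ee_rot: [-2.768, -1.486, -0.0]
ft_force: [-0.6, -0.3, -0.2]
gripper_width: 0.0642
grip_force: 0.0
```

Call:
apply_moves:
  delta_pos:
    - [0.021,-0.0145,-0.014]
    - [0.0335,-0.003,-0.0013]
    - [0.0335,0.001,-0.0013]
    - [0.033,0.005,-0.0013]
    - [0.0325,0.009,-0.0013]
  rot:
    - [0,0,-0.12]
    - [0,0,-0.12]
    - [0,0,-0.12]
    - [0,0,-0.12]
    - [0,0,-0.12]
  claw: [0.014,0.014,0.014,0.014,0.014]

```text
t: 1.93
position: [0.2889, -0.3245, 0.2949]
ee_rot: [2.205, 2.236, -0.0]
ft_force: [1.5, 0.3, -1.0]
gripper_width: 0.031
grip_force: 0.0
```

Call:
apply_moves:
  delta_pos:
    - [0.031,0.013,-0.0013]
    - [0.0295,0.0165,-0.0013]
    - [0.027,0.02,-0.0013]
    - [0.0245,0.023,-0.0013]
    - [0.012,0.0315,0.002]
  rot:
    - [0,0,-0.12]
    - [0,0,-0.12]
    - [0,0,-0.12]
    - [0,0,-0.104]
    - [0,0,0]
  claw: [0.014,0.014,0.014,0.014,0.014]

```text
t: 2.35
position: [0.362, -0.1746, 0.299]
ee_rot: [1.634, 2.68, -0.001]
ft_force: [0.3, -1.3, 0.4]
gripper_width: 0.0141
grip_force: 0.0
```

Call:
apply_moves:
  delta_pos:
    - [0.012,0.0315,0.002]
    - [0.012,0.0315,0.002]
    - [0.012,0.0315,0.002]
    - [0.012,0.0315,0.002]
    - [0.012,0.0315,0.002]
  rot:
    - [0,0,0]
    - [0,0,0]
    - [0,0,0]
    - [0,0,0]
    - [0,0,0]
  claw: [0.014,0.014,0.014,0.014,0.014]

```text
t: 2.77
position: [0.4757, -0.0494, 0.288]
ee_rot: [1.638, 2.68, 0.0]
ft_force: [0.4, -1.1, 0.1]
gripper_width: 0.0141
grip_force: 0.0
```

```bash
python3 - <<'E'
from h import *
plan([(.5456,.0243,.28),(.5456,.0243,.18)],step=.032,yawd=2.044); print(arm.state()['position'],arm.state()['joint_positions'])
E
```

```text
[[0.0084, 0.0239, 0.002], [0.0084, 0.0239, 0.002], [0.0084, 0.0239, 0.002], [0.0084, 0.0239, 0.002], [0.0, -0.0, 0.025]] [[0, 0, 0.0], [0, 0, -0.0], [0, 0, -0.0], [0, 0, -0.0], [0, 0, -0.0]]
[[0.0, -0.0, 0.025], [0.0, -0.0, 0.025], [0.0, -0.0, 0.025]] [[0, 0, -0.0], [0, 0, -0.0], [0, 0, -0.0]]
8 yaw end 2.044
[ 0.47568943 -0.04935114  0.28800336] [-3.40991117e-01 -2.32192310e-01  1.88753474e+00 -1.03944054e-04
  1.48543652e+00 -8.14469930e-01]
```

Call:
apply_moves:
  delta_pos:
    - [0.012,0.0315,0.002]
    - [0.012,0.0315,0.002]
    - [0.01,0.029,0.002]
    - [0,0,0]
    - [0,0,0]
  rot:
    - [0,0,0]
    - [0,0,0]
    - [0,0,0]
    - [0,0,0]
    - [0,0,0]
  claw: [0.014,0.014,0.014,0.014,0.014]

```text
t: 3.18
position: [0.5413, 0.022, 0.2814]
ee_rot: [-1.635, -2.681, 0.001]
ft_force: [-0.8, -0.4, -0.0]
gripper_width: 0.0141
grip_force: 0.0
```

```bash
python3 - <<'E'
from h import *
plan([(.5456,.0243,.28),(.5456,.0243,.18)],step=.032,yawd=2.044); print(arm.state()['position'],arm.state()['joint_positions'])
a=cv2.resize(arm.get_image('side')[165:245,250:330],(400,400),interpolation=cv2.INTER_CUBIC);b=cv2.resize(arm.get_image('top')[195:275,310:390],(400,400),interpolation=cv2.INTER_CUBIC)
cv2.imwrite('pics/z1.png',np.hstack([a,b]))
E
```

```text
[[0.0001, 0.0048, 0.0013], [-0.0, 0.0, 0.025], [-0.0, 0.0, 0.025], [-0.0, 0.0, 0.025], [-0.0, 0.0, 0.025]] [[0, 0, 0.002], [0, 0, -0.0], [0, 0, -0.0], [0, 0, -0.0], [0, 0, -0.0]]
5 yaw end 2.044
[0.54131736 0.02203718 0.28135389] [-1.68506648e-01 -6.46872911e-02  1.75048844e+00 -3.25014471e-04
  1.45705869e+00 -6.43821687e-01]
```

View pics/z1.png

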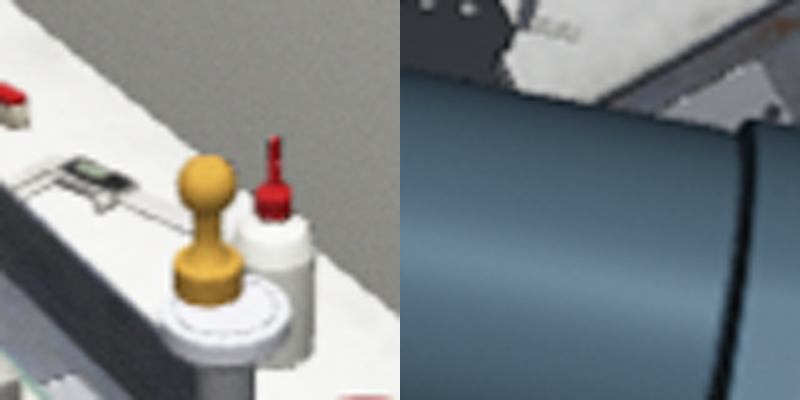

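Call:
apply_moves:
  delta_pos:
    - [0,0.005,0.001]
    - [0,0,0.03]
    - [0,0,0.035]
    - [0,0,0.035]
    - [0,0,0]
  rot:
    - [0,0,0]
    - [0,0,0]
    - [0,0,0]
    - [0,0,0]
    - [0,0,0]
  claw: [0.014,0.014,0.014,0.014,0.014]

```text
t: 3.7
position: [0.5407, 0.0233, 0.1738]
ee_rot: [-1.635, -2.669, 0.008]
ft_force: [-1.4, -0.5, -0.6]
gripper_width: 0.0142
grip_force: 0.0
```

```bash
python3 - <<'E'
from h import *
s=arm.state();print(s['position'],s['ft_force']); p=s['position'];M=R.from_rotvec(s['ee_rot']).as_matrix()
im=arm.get_image('side')[165:245,250:330]
im=cv2.resize(im,(560,560),interpolation=cv2.INTER_CUBIC)
for y in(-.0195,-.007,.007,.0195):
  for x in(-.008,.008):
    q=(np.array(proj('side',p+M@[x,y,0]))-(250,165)+.5)*7; cv2.circle(im,tuple(int(v) for v in q),3,(0,0,255),-1)
cv2.imwrite('pics/z2.png',im)
E
```

```text
[0.54073544 0.02329628 0.17379605] [-1.38488847 -0.54843474 -0.62027185]
```

View pics/z2.png

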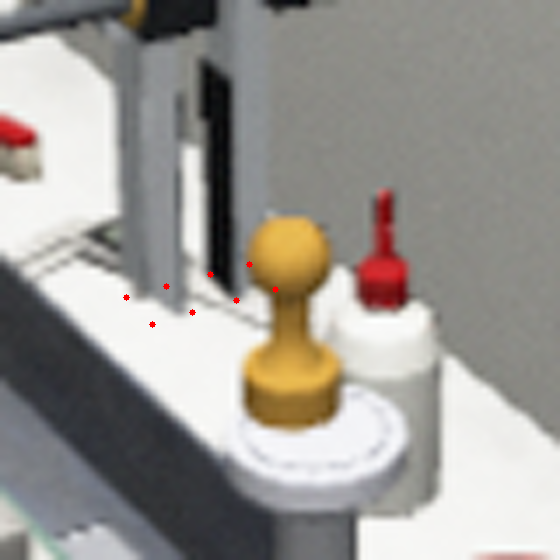

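Call:
apply_moves:
  delta_pos:
    - [0,0.005,0]
    - [0,0,0]
    - [0,0,0]
    - [0,0,0]
    - [0,0,0]
  rot:
    - [0,0,0]
    - [0,0,0]
    - [0,0,0]
    - [0,0,0]
    - [0,0,0]
  claw: [0.014,0.014,0.014,0.014,0.014]

```text
t: 4.17
position: [0.5509, 0.0256, 0.1823]
ee_rot: [1.638, 2.678, 0.001]
ft_force: [0.3, 0.1, -0.8]
gripper_width: 0.0141
grip_force: 0.0
```

Call:
apply_moves:
  delta_pos:
    - [0,-0.005,0.005]
    - [0,0,0.005]
    - [0,0,0.005]
    - [0,0,0]
    - [0,0,0]
  rot:
    - [0,0,0]
    - [0,0,0]
    - [0,0,0]
    - [0,0,0]
    - [0,0,0]
  claw: [0.014,0.014,0.014,0.014,0.014]

```text
t: 4.58
position: [0.5451, 0.0235, 0.1651]
ee_rot: [-1.638, -2.679, 0.001]
ft_force: [0.5, -1.2, -0.1]
gripper_width: 0.0139
grip_force: 0.0
```

Call:
apply_moves:
  delta_pos:
    - [-0.004,0,0]
    - [-0.005,0,0]
    - [-0.005,0,0]
    - [-0.004,0,0]
    - [0,0,0]
  rot:
    - [0,0,0]
    - [0,0,0]
    - [0,0,0]
    - [0,0,0]
    - [0,0,0]
  claw: [0.014,0.014,0.014,0.014,0.014]

```text
t: 5.0
position: [0.5544, 0.0065, 0.166]
ee_rot: [1.64, 2.679, 0.0]
ft_force: [1.4, 0.4, 0.5]
gripper_width: 0.0139
grip_force: 0.0
```

```bash
cat > look.py <<'E'
from h import *
import sys
im=arm.get_image('side'); s=arm.state();p=s['position'];M=R.from_rotvec(s['ee_rot']).as_matrix()
K=np.array([.567,-.0175]);r=p[:2]-K;print(p,s['ft_force'],'along',r@[-.4556,.8902],'lat',r@[.8902,.4556])
np.save('p.npy',im)
im=cv2.resize(im[165:245,250:330],(560,560),interpolation=cv2.INTER_CUBIC); cv2.imwrite(sys.argv[1],im)
for n in('knob_ball','knob','table_centre'): print(n,[(x['pixel'],round(x['score'],2)) for x in arm.place_of('side',n)[:1]])
E
python3 look.py pics/z3.png
```

```text
[0.55412477 0.00690428 0.16594855] [0.44839538 0.06151772 0.08059667] along 0.027590646730064727 lat -0.00034293583843640905
knob_ball []
knob []
table_centre [([297.6, 222.6], 0.79)]
```

View pics/z3.png

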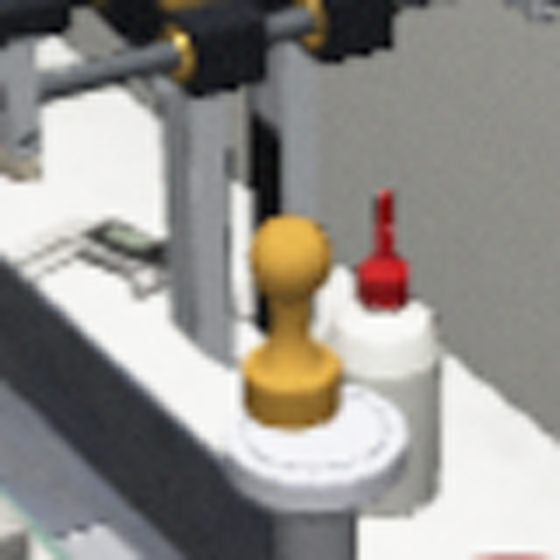

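Call:
apply_moves:
  delta_pos:
    - [-0.002,0,0]
    - [-0.0025,0,0]
    - [-0.0025,0,0]
    - [-0.002,0,0]
    - [-0.002,0,0]
  rot:
    - [0,0,0]
    - [0,0,0]
    - [0,0,0]
    - [0,0,0]
    - [0,0,0]
  claw: [0.014,0.014,0.014,0.014,0.014]

```text
t: 5.62
position: [0.5589, -0.0024, 0.1658]
ee_rot: [-1.639, -2.68, -0.0]
ft_force: [-0.9, 0.3, -0.1]
gripper_width: 0.0137
grip_force: 0.4
```

Call:
apply_moves:
  delta_pos:
    - [-0.0015,0,0]
    - [-0.0015,0,0]
    - [-0.001,0,0]
    - [0,0,0]
    - [0,0,0]
  rot:
    - [0,0,0]
    - [0,0,0]
    - [0,0,0]
    - [0,0,0]
    - [0,0,0]
  claw: [0.014,0.014,0.014,0.014,0.014]

```text
t: 6.03
position: [0.5607, -0.0061, 0.1659]
ee_rot: [1.639, 2.68, -0.0]
ft_force: [-1.0, 0.4, -0.5]
gripper_width: 0.0135
grip_force: 0.1
```

```bash
cat >> look.py <<'E'
# brass mask: ball circle and foot extents, from colour
hsv=cv2.cvtColor(np.load('p.npy'),cv2.COLOR_BGR2HSV)[180:240,270:320]
m=(hsv[...,1]>130)&(hsv[...,0]>10)&(hsv[...,0]<30)
for r in range(60):
    c=np.nonzero(m[r])[0]
    if len(c) and r%3==0: print(r+180,c.min()+270,c.max()+270,end='; ')
E
python3 look.py pics/z4.png; python3 - <<'E'
import cv2,numpy as np
h=cv2.cvtColor(cv2.imread('pics/side0.png'),cv2.COLOR_BGR2HSV)[180:240,270:320]
m=(h[...,1]>130)&(h[...,0]>10)&(h[...,0]<30)
print()
for r in range(0,60,3):
    c=np.nonzero(m[r])[0]
    if len(c): print(r+180,c.min()+270,c.max()+270,end='; ')
E
```

```text
[ 0.56069088 -0.00603589  0.16585754] [ 0.2517868   0.41340882 -0.43605165] along 0.013079782983290949 lat -0.0003933308445114728
knob_ball [([292.0, 201.2], 0.8)]
knob [([292.1, 226.0], 0.63)]
table_centre [([294.1, 225.1], 0.95)]
198 290 295; 201 288 298; 204 287 298; 207 289 296; 210 290 295; 213 290 295; 216 289 297; 219 286 299; 222 287 299; 225 287 298; 
198 287 295; 201 286 296; 204 287 296; 207 289 293; 210 289 293; 213 289 293; 216 286 297; 219 285 297; 222 285 297; 225 288 294;
```

View pics/z4.png

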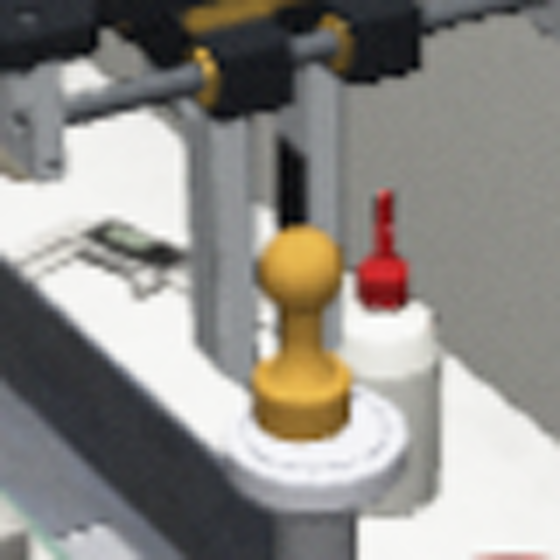

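```bash
cat > ov.py <<'E'
# fit knob xy to the brass mask, table xy to initial picture (side view), z fixed
from h import *
import sys
from scipy.optimize import minimize
im0=cv2.imread('pics/side0.png'); im=np.load('p.npy')
def brass(i):
    h=cv2.cvtColor(i,cv2.COLOR_BGR2HSV).astype(int); m=(h[...,1]>120)&(h[...,0]>8)&(h[...,0]<32); o=np.zeros(m.shape,bool); o[190:240,275:315]=m[190:240,275:315]; return o
S=8
def hull(pts): return cv2.convexHull(np.array(pts,np.float32))
def sil(x,y,z0):
    M=np.zeros((60*S,50*S),np.uint8); th=np.linspace(0,2*np.pi,24)
    def seg(r1,z1,r2,z2):
        q=[(np.array(proj('side',[x+r*np.cos(a),y+r*np.sin(a),z0+z]))-(270,185)+.5)*S for r,z in((r1,z1),(r2,z2)) for a in th]
        cv2.fillPoly(M,[hull(q).astype(np.int32)],255)
    seg(.014,0,.014,.015);seg(.0125,.015,.0055,.024);seg(.0055,.02,.0055,.04)
    c=np.array([x,y,z0+.047])
    for t in np.linspace(-1.4,1.4,9): seg(.012*np.cos(t),.047+.012*np.sin(t),.012*np.cos(t),.047+.012*np.sin(t)+1e-5)
    return cv2.resize(M,(50,60),interpolation=cv2.INTER_AREA)/255.
def fit(i,z0=.16):
    b=brass(i)[185:245,270:320].astype(float)
    f=lambda p:((sil(p[0]/1e3,p[1]/1e3,z0)-b)**2).sum()
    r=minimize(f,[567,-20],method='Nelder-Mead',options=dict(initial_simplex=[[567,-15],[575,-22],[570,-30]],xatol=.1)); return r.x,r.fun
if __name__=='__main__':
    print('start',fit(im0)); print('now',fit(im))
    m=np.median(cv2.cvtColor(im0,cv2.COLOR_BGR2GRAY)[228:232,290:300]);print(m)
    for T in((.5735,-.0302),(.572,-.034),(.575,-.034)):
        q=np.array([proj('side',[T[0]+.025*np.cos(a),T[1]+.025*np.sin(a),.16]) for a in np.linspace(0,6.28,73)]); print(T,(q.min(0)-(250,165)+.5)*7,(q.max(0)-(250,165)+.5)*7)
E
python3 ov.py
```

```text
Traceback (most recent call last):
  File "ov.py", line 24, in <module>
    print('start',fit(im0)); print('now',fit(im))
                  ~~~^^^^^
  File "ov.py", line 22, in fit
    r=minimize(f,[567,-20],method='Nelder-Mead',options=dict(initial_simplex=[[567,-15],[575,-22],[570,-30]],xatol=.1)); return r.x,r.fun
  File "ov.py", line 21, in <lambda>
    f=lambda p:((sil(p[0]/1e3,p[1]/1e3,z0)-b)**2).sum()
                 ~~~^^^^^^^^^^^^^^^^^^^^^^
  File "ov.py", line 15, in sil
    seg(.014,0,.014,.015);seg(.0125,.015,.0055,.024);seg(.0055,.02,.0055,.04)
                                                     ~~~^^^^^^^^^^^^^^^^^^^^^
  File "ov.py", line 13, in seg
    q=[(np.array(proj('side',[x+r*np.cos(a),y+r*np.sin(a),z0+z]))-(270,185)+.5)*S for r,z in((r1,z1),(r2,z2)) for a in th]
                 ~~~~^^^^^^^^^^^^^^^^^^^^^^^^^^^^^^^^^^^^^^^^^^^
  File "h.py", line 11, in proj
    m=arm.camera_model(cam); c=R.from_rotvec(m['rotation']).as_matrix().T@(np.array(p)-m['origin']); u=np.array([c[0],-c[1]])/-c[2]
ValueError: time passes only in moves, steps and waits
```

```bash
sed -i "s/arm.camera_model(cam)/CM(cam)/; 3a import functools\nCM=functools.lru_cache(lambda c: arm.camera_model(c))" h.py
python3 ov.py
```

```text
start (array([565.59954073, -13.64667627]), np.float64(44.21410226835832))
now (array([567.93315965, -19.30833596]), np.float64(33.032895040369084))
244.0
(0.5735, -0.0302) [231.7473999  386.02107323] [414.81681301 486.83289903]
(0.572, -0.034) [226.36802058 393.52227834] [410.05811775 495.00810402]
(0.575, -0.034) [237.41929509 393.24435235] [421.0586243  494.69724712]
```

Call:
apply_moves:
  delta_pos:
    - [-0.0015,0,0]
    - [-0.002,0,0]
    - [-0.002,0,0]
    - [-0.0015,0,0]
    - [-0.001,0,0]
  rot:
    - [0,0,0]
    - [0,0,0]
    - [0,0,0]
    - [0,0,0]
    - [0,0,0]
  claw: [0.014,0.014,0.014,0.014,0.014]

```text
t: 6.65
position: [0.5644, -0.0133, 0.1658]
ee_rot: [-1.639, -2.68, -0.0]
ft_force: [0.6, 0.5, 0.4]
gripper_width: 0.0141
grip_force: 0.4
```

Call:
apply_moves:
  delta_pos:
    - [0,0,0]
    - [0,0,0]
    - [0,0,0]
    - [0,0,0]
    - [0,0,0]
  rot:
    - [0,0,0]
    - [0,0,0]
    - [0,0,0]
    - [0,0,0]
    - [0,0,0]
  claw: [0.014,0.014,0.014,0.014,0.014]

```text
t: 7.07
position: [0.5643, -0.0131, 0.1659]
ee_rot: [1.639, 2.68, -0.0]
ft_force: [-0.7, 0.3, 0.7]
gripper_width: 0.0141
grip_force: 0.0
```

```bash
python3 look.py pics/z5.png; python3 ov.py
```

```text
[ 0.56432173 -0.01307516  0.16590896] [ 0.37888038 -0.00329274  0.34556083] along 0.0051592156629313496 lat -0.0003682396258476902
knob_ball [([292.7, 204.0], 0.64)]
knob [([293.8, 226.6], 0.9)]
table_centre [([295.5, 222.7], 0.89)]
180 280 282; 201 291 298; 204 289 300; 207 289 300; 210 292 297; 213 292 297; 216 292 297; 219 289 301; 222 288 301; 225 289 301; 228 290 299; start (array([565.59954073, -13.64667627]), np.float64(44.21410226835832))
now (array([571.86187524, -26.27012407]), np.float64(30.124675124951935))
244.0
(0.5735, -0.0302) [231.7473999  386.02107323] [414.81681301 486.83289903]
(0.572, -0.034) [226.36802058 393.52227834] [410.05811775 495.00810402]
(0.575, -0.034) [237.41929509 393.24435235] [421.0586243  494.69724712]
```

View pics/z5.png

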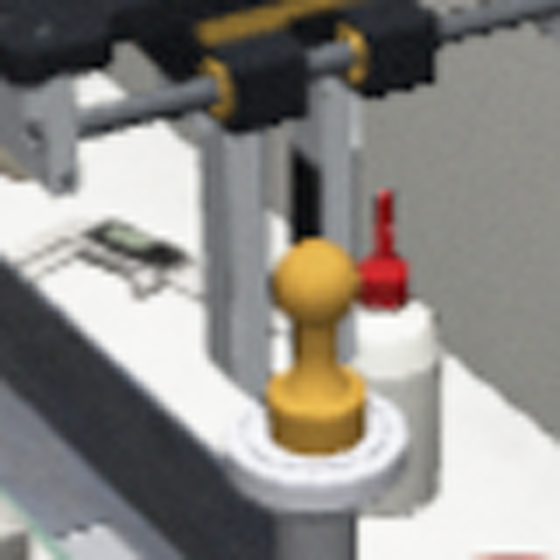

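Call:
apply_moves:
  delta_pos:
    - [0.003,0,0]
    - [0.006,0,0]
    - [0.01,0,0]
    - [0.01,0,0]
    - [0.01,0,-0.005]
  rot:
    - [0,0,0]
    - [0,0,0]
    - [0,0,0]
    - [0,0,0]
    - [0,0,0]
  claw: [0.014,0.014,0.014,0.014,0.014]

```text
t: 7.68
position: [0.5451, 0.0229, 0.1699]
ee_rot: [-1.638, -2.679, 0.001]
ft_force: [0.1, -0.6, -0.4]
gripper_width: 0.0138
grip_force: 0.0
```

Call:
apply_moves:
  delta_pos:
    - [0,0,-0.02]
    - [0,0,-0.025]
    - [0,-0.005,-0.025]
    - [0,-0.015,-0.025]
    - [0,-0.025,-0.01]
  rot:
    - [0,0,0]
    - [0,0,0]
    - [0,0,0]
    - [0,0,0]
    - [0,0,0]
  claw: [0.014,0.014,0.014,0.014,0.014]

```text
t: 8.1
position: [0.5078, 0.002, 0.2803]
ee_rot: [1.633, 2.677, 0.004]
ft_force: [-0.5, -0.2, 1.7]
gripper_width: 0.0136
grip_force: 0.0
```

Call:
apply_moves:
  delta_pos:
    - [0,-0.03,0]
    - [0,-0.035,0]
    - [0,-0.035,0]
    - [0,-0.035,0]
    - [0,-0.025,0]
  rot:
    - [0,0,0]
    - [0,0,0]
    - [0,0,0]
    - [0,0,0]
    - [0,0,0]
  claw: [0.014,0.014,0.014,0.014,0.014]

```text
t: 8.52
position: [0.362, -0.0714, 0.2759]
ee_rot: [1.638, 2.68, -0.001]
ft_force: [0.6, -0.4, 0.2]
gripper_width: 0.0139
grip_force: 0.0
```

```bash
python3 - <<'E'
from h import *
a=arm.get_image('side');b=arm.get_image('top'); np.save('p.npy',a)
np.save('t.npy',b)
a=cv2.resize(a[185:245,262:322],(400,400),interpolation=cv2.INTER_CUBIC);b=cv2.resize(b[210:260,325:375],(400,400),interpolation=cv2.INTER_CUBIC)
cv2.imwrite('pics/z6.png',np.hstack([a,b])); print(arm.state()['position'])
E
python3 ov.py
```

```text
[ 0.36232086 -0.07201856  0.27626662]
start (array([565.59954073, -13.64667627]), np.float64(44.21410226835832))
now (array([572.8683777 , -27.18396279]), np.float64(40.0802306805075))
244.0
(0.5735, -0.0302) [231.7473999  386.02107323] [414.81681301 486.83289903]
(0.572, -0.034) [226.36802058 393.52227834] [410.05811775 495.00810402]
(0.575, -0.034) [237.41929509 393.24435235] [421.0586243  494.69724712]
```

View pics/z6.png

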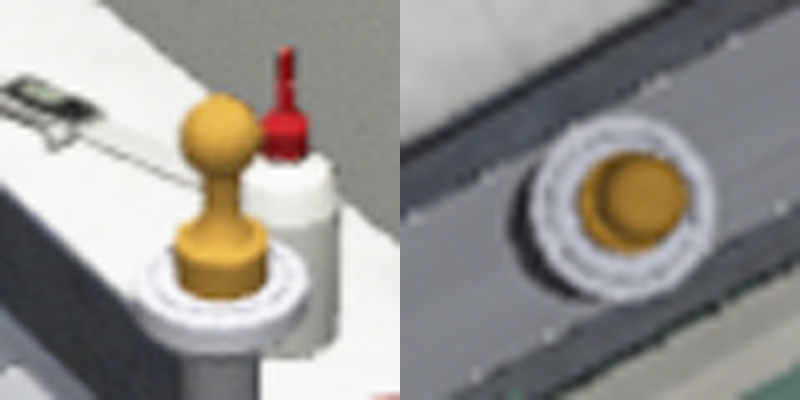

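```bash
python3 - <<'E'
from h import *
from scipy.optimize import minimize
S=8;O=np.array((325,210));th=np.linspace(0,2*np.pi,32)
def sil(x,y,z0=.16):
    M=np.zeros((50*S,50*S),np.uint8)
    def seg(*rz):
        q=[(np.array(proj('top',[x+r*np.cos(a),y+r*np.sin(a),z0+z]))-O+.5)*S for r,z in rz for a in th]
        cv2.fillPoly(M,[cv2.convexHull(np.array(q,np.float32)).astype(np.int32)],255)
    seg((.014,0),(.014,.015)); seg((.012,.047)); return cv2.resize(M,(50,50),interpolation=cv2.INTER_AREA)/255.
def fit(i):
    h=cv2.cvtColor(i,cv2.COLOR_BGR2HSV)[210:260,325:375].astype(int); b=((h[...,1]>110)&(h[...,0]>8)&(h[...,0]<32)).astype(float)
    r=minimize(lambda p:((sil(p[0]/1e3,p[1]/1e3)-b)**2).sum(),[570,-25],method='Nelder-Mead',options=dict(initial_simplex=[[567,-15],[575,-22],[570,-34]])); return r.x,r.fun,b.sum()
print(fit(cv2.imread('pics/top0.png')),fit(np.load('t.npy')))
# table fit: white/bright pixels ring
i=np.load('t.npy')[210:260,325:375]; g=i.min(2).astype(int)
m=((g>140)|(cv2.cvtColor(i,cv2.COLOR_BGR2HSV)[...,1]>110)).astype(np.uint8)
n,l,st,c=cv2.connectedComponentsWithStats(m); k=l[26,28]; cc=c[k]; print(st[k],cc+O,atz('top',cc+O,.16))
cs,_=cv2.findContours((l==k).astype(np.uint8),cv2.RETR_EXTERNAL,cv2.CHAIN_APPROX_NONE); print(cv2.fitEllipse(cs[0]))
E
```

```text
(array([567.61623541, -17.42594085]), np.float64(12.854502114571318), np.float64(129.0)) (array([574.90573058, -30.96908544]), np.float64(17.70525182622068), np.float64(127.0))
[ 16  14  24  24 391] [352.67007673 235.10997442] [ 0.57427752 -0.03080867  0.16      ]
((27.762235641479492, 25.1832275390625), (22.299076080322266, 22.419347763061523), 31.716886520385742)
```

```bash
python3 - <<'E'
from h import *
# side: ball centre and table centre, triangulated with matching top-view features, before/after
print('ball pred for knob at T',proj('side',(.5743,-.0308,.207)),'tab',proj('side',(.5743,-.0308,.16)))
i=np.load('p.npy'); 
print('grey column 299..', [int(v) for v in i[214:245,304].min(1)]); print([int(v) for v in i[214:245,285].min(1)]); print([int(v) for v in i[222:245,295].min(1)])
for a in (.5743-.025,): pass
q=np.array([proj('side',[.5743+.025*np.cos(t),-.0308+.025*np.sin(t),.16]) for t in np.linspace(0,6.28,721)])
for c in(304,285,295): print(c,sorted(set(np.round(q[abs(q[:,0]-c)<.12,1],1))))
q=np.array([proj('side',[.5743+.014*np.cos(t),-.0308+.014*np.sin(t),.16]) for t in np.linspace(0,6.28,721)]);print('foot front',q.max(0),q.min(0))
E
```

```text
ball pred for knob at T [np.float64(295.91198642594816), np.float64(205.81980099142473)] tab [np.float64(296.1284419108632), np.float64(226.85466510687598)]
grey column 299.. [235, 230, 229, 229, 227, 190, 173, 192, 238, 228, 230, 233, 233, 233, 210, 228, 242, 231, 172, 145, 141, 147, 147, 156, 154, 235, 245, 246, 246, 245, 245]
[245, 245, 244, 245, 244, 245, 246, 246, 245, 239, 227, 231, 238, 240, 228, 232, 243, 226, 161, 143, 141, 129, 79, 51, 50, 49, 50, 49, 50, 52, 53]
[82, 83, 73, 52, 47, 49, 49, 51, 196, 226, 236, 242, 203, 167, 174, 169, 109, 95, 110, 114, 115, 115, 115]
304 [np.float64(221.1), np.float64(221.2), np.float64(232.7)]
285 [np.float64(223.2), np.float64(223.3), np.float64(223.4), np.float64(230.8), np.float64(230.9), np.float64(231.0)]
295 [np.float64(219.8), np.float64(234.2)]
foot front [303.4520617  230.94134533] [288.79705459 222.86469283]
```

```bash
python3 -c "
from rig import arm
print(arm.hand_in())"
```

```text
the job is handed in; nothing more can be done
None
```

I nudged the knob to the middle of the table, where it stands upright, drew the hand clear and handed the job in; the top view puts it about 1 mm off centre and the side view 2.5 to 3.5 mm (limit 5 mm), and no verdict came back.

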